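Feed a glazing block and set it at the leaded panel

TASK

On the stained-glass bench, push the slide of the wooden block magazine all the way in so that it feeds out the bottom glazing block, then draw the slide all the way back so that the stack drops. Lay the fed-out block flat on the leading board in the pencilled outline midway between the two fixed blocks, pointing the same way as they do, with one end close to the panel's edge, and let go of it.

Things in the scene. Friction and masses are not known exactly. Their poses are not given: they have to be found in the camera images.
- block0: Bottom one of 4 equal plain wooden blocks stacked flat in the magazine, 64 x 30 x 14 mm, 22 g. Origin: centre of its underside; x along its length, z up. Starts on the magazine's base, 12 mm above the table, in a tower 78 x 46 mm whose open top is at 72 mm. Fed out, it lies lengthwise on the open end of the base (12 mm high), opposite the handle, centre 79 mm from the tower's centre, sides free.
- block1: The block that lies on block0 at the start, same size and axes, underside 26 mm above the table. It drops to the bottom place (underside 12 mm above the table) once the slide has gone in and come all the way back.
- slide (a joint): Travel of the magazine's slide, m: 0 = drawn all the way back (handle farthest from the tower), 0.093 = pushed all the way in, a stop at each; starts at 0 to 0.008. Level and straight, no spring, stays where left, moves with about 2 to 3 N. The block is clear of the tower above 0.086; the next block drops only when the slide is back below about 0.012.
- slide_handle (a point): Grip point in the slide's handle, an upright dark wooden post 20 x 20 mm, top 113 mm above the table; the point is on its axis, 97 mm above the table, and moves with the slide. Pushing in moves it along its own level -x axis, towards the tower (centre 153 mm away at slide 0, 60 mm fully in); drawing back along +x. z up. Fingers kept higher than 72 mm pass over the tower.
- gap (a point): Centre of the block's place, on top of the fixed 9 mm thick cork-brown board; a pencilled outline shows it. x level towards the glass panel, y along its edge, z up. The block belongs here with its length along x, either way round. Equal fixed blocks are centred 80 mm away at +y and -y (50 mm free each side). The panel's edge, 7 mm high, is 38 mm ahead, 6 mm past the block's end.

How it is judged:
On the way, in this order (a step that is already met when the one before it is completed fails the run):
1. the slide is pushed all the way in (at least 86 of its 93 mm) (value of joint slide above 0.086 m).
2. the slide is drawn back to within 10 mm of its back stop and the next block has dropped to the bottom place (value of joint slide below 0.01 m and height (world z) of block1 below 0.018 m), for 0.2 s.
At the end, for the whole second after the job is handed in: The block that was at the bottom lies flat and still on the board, its centre within 15 mm of the gap's centre along and across, its length within 15 degrees of the fixed blocks' direction; the slide is within 10 mm of its back stop and the next block has dropped to the bottom of the magazine (all of step 2 and x of block0 in the frame of gap between -0.015 and 0.015 m and y of block0 in the frame of gap between -0.015 and 0.015 m and z of block0 in the frame of gap below 0.006 m and angle between block0's own z axis and vertical below 0.12 rad and angle between the x axis of block0 and the x axis of gap, either way round below 0.26 rad and linear speed of block0 below 0.02 m/s); the robot touches nothing.
It also fails if it takes over 59 s, if anything falls off the work surface, if the arm or the gripper's body presses on something with over 40 N, if the wrist force passes 120 N, or if a joint passes its speed limit or range.

ROBOT

A 7-joint arm with a two-finger parallel gripper is mounted at the origin on the work surface. World frame = base frame: x ahead of the robot, y to its left, z up, the work surface at z = 0. Lengths are in m, angles in rad, forces in N, time in s.
With the tool pointing down it reaches from about 0.4 to 0.925 m from the base axis. Payload 5.6 kg.
Tool frame: the origin (TCP) lies midway between the tips of the shut fingers; the grasp point (between the pads) lies 19 mm behind it; z points along the fingers, y is the line along which they close (so a half turn about z gives the same grasp; the last joint's range is limited). The gripper opens to 85 mm and grips with 20 to 120 N. Pads are 22 mm wide; open, the fingers measure 114 mm over their backs; the gripper's body (76 mm by 85 mm) begins 54 mm behind the grasp point. The pads swing forward as they close: fully open they stand 13 mm farther back than shut.
Start: joints at [1.089, 0.468, -0.012, 1.603, 0.006, 1.071, -0.056], TCP at [0.276, -0.588, 0.231] pointing down, gripper open.
Joint ranges: [-2.53, 2.53], [-0.31, 2.02], [-1.57, 1.55], [0.28, 2.44], [-1.29, 4.43], [0.15, 1.84], [-2.92, 2.92]. Speed limits (rad/s): [2.57, 2.57, 3.14, 3.14, 3.14, 3.14, 3.14].

INTERFACE

Orientations are given as a unit quaternion [x, y, z, w].
In Python, from station import manip gives the robot as it stands. Calls block until the motion is done:
- manip.movep(position, orientation): joint-space move of the TCP to a pose.
- manip.movel(position, frame=None, feed=0.15, f_stop=None): straight line of the TCP; frame=None keeps the orientation; feed is the mean speed in m/s. With f_stop (N) it stops when the force on the tool has changed by that much, and returns True; else False.
- manip.goto_joints(angles): joint-space move.
- manip.open() and manip.gripper_close(newtons=None): open the fingers fully, or close them until they stop; newtons is the grip in N (None keeps the last).
- manip.hold(seconds).
- manip.solve_ik(position, orientation): joint angles nearest the present ones, or None.
- manip.get_obs(): the state.
- manip.camera(name): name is "scene" or "top" or "wrist"; returns a dict with "color" (480x640x3 uint8, red, green, blue), "range_z" (480x640 float32, m along the optical axis (not along the pixel's ray), 0 where there is no reading), "fx", "fy", "cx", "cy" (pixels), "world_from_camera" (4x4, takes a point from camera to world coordinates). Camera axes: x right, y down, z forward; pixel columns grow to the right and rows downward; lengths in m; the calibration is good to about 2 mm. The wrist camera is an equidistant fisheye: a pixel r from the principal point sees the ray r / f radians off the axis. A picture is of the moment at which its call begins.
A pose or a line that the arm cannot do raises manip.PlanningError and nothing moves.
- manip.close_job(): hands the job in; it is judged then, once.
The state is a dict: "clock": time; "qpos": joint angles; "qd": joint speeds; "effort": joint torques, N m; "ee_pos": TCP position; "orientation": TCP orientation; "wrist_force": force on the tool from outside, world axes, zero at the start; "torque": the same for the moment, N m; "opening": opening from 0.0 (shut) to 1.0 (fully open); "gripper_force": force on a finger pad.
Only numpy, scipy, OpenCV 4.12 (cv2) and the standard library are available. Lean on these libraries where they do the work, as an engineer would, in place of code of your own. Each camera call takes 0.05 s, during which the arm holds its last target. There are 200 camera calls.

## Working session

There is one attempt and no reset: what is moved stays moved. The work goes in short steps, each a Python script; the robot and the scene stay as the last script left them, time stands still between calls to the robot, and variables do not carry over. Pictures are saved under pics/ and viewed, at most 10 in all, crops included, and the job is handed in when it is done.

```bash
ls; mkdir -p pics; python3 - <<'E'
from station import manip
import cv2,numpy as np
for n in("scene","top"):
    c=manip.camera(n); cv2.imwrite(f"pics/{n}0.png",c["color"][:,:,::-1]); np.savez(f"{n}0.npz",**c)
    print(n,c["fx"],c["cx"],c["cy"],np.round(c["world_from_camera"],3).tolist())
o=manip.get_obs();print(o["clock"],o["ee_pos"],o["orientation"],o["opening"])
E
```

```text
pics
scene 533.5889780898277 313.9412583715857 241.59551348665386 [[-0.228, 0.665, -0.711, 1.223], [0.974, 0.166, -0.156, 0.211], [0.014, -0.728, -0.686, 0.753], [0.0, 0.0, 0.0, 1.0]]
top 516.7316229957149 319.5569991565688 238.58849259863294 [[-0.022, -0.991, 0.131, 0.392], [-1.0, 0.022, -0.006, 0.088], [0.003, -0.131, -0.991, 1.077], [0.0, 0.0, 0.0, 1.0]]
0.1 [ 0.27588496 -0.58799623  0.23044079] [ 9.76035406e-01  2.17610364e-01 -2.23711840e-04 -7.51985443e-04] 0.9989965994607304
```

View pics/top0.png

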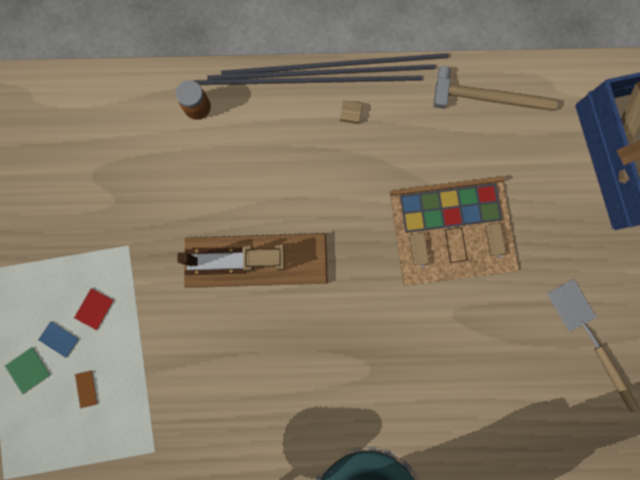

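View pics/scene0.png

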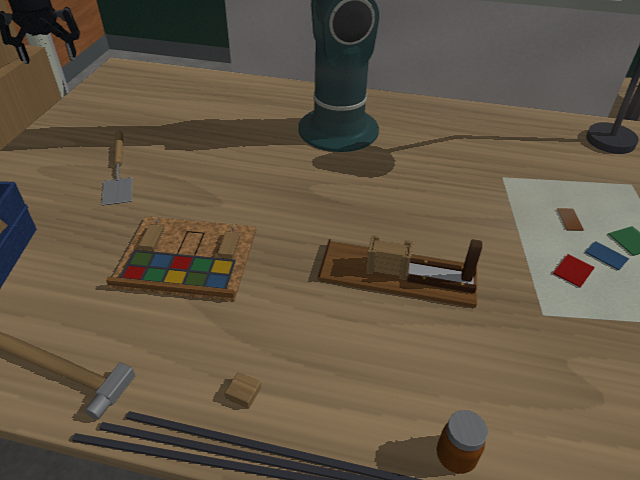

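The top view shows the handle at about (187,258), the tower at (263,258), the open base end at about (305,258), the outline at (456,245) and the fixed blocks at (421,248) and (497,239). In the scene view the handle is at (473,260), the tower at (390,256) and the outline at (190,243). I'll make enlarged crops to pick exact features.

```bash
python3 - <<'E'
import cv2,numpy as np
def crop(n,x,y,w,h,s): 
    im=cv2.imread(f"pics/{n}0.png")[y:y+h,x:x+w]
    return cv2.resize(im,(400,300),interpolation=cv2.INTER_CUBIC)
a=crop("top",170,200,160,120,0);b=crop("top",380,170,160,120,0)
c=crop("scene",320,200,160,120,0);d=crop("scene",100,200,160,120,0)
cv2.imwrite("pics/crops.png",np.vstack([np.hstack([a,b]),np.hstack([c,d])]))
E
```

```text
(no output)
```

View pics/crops.png

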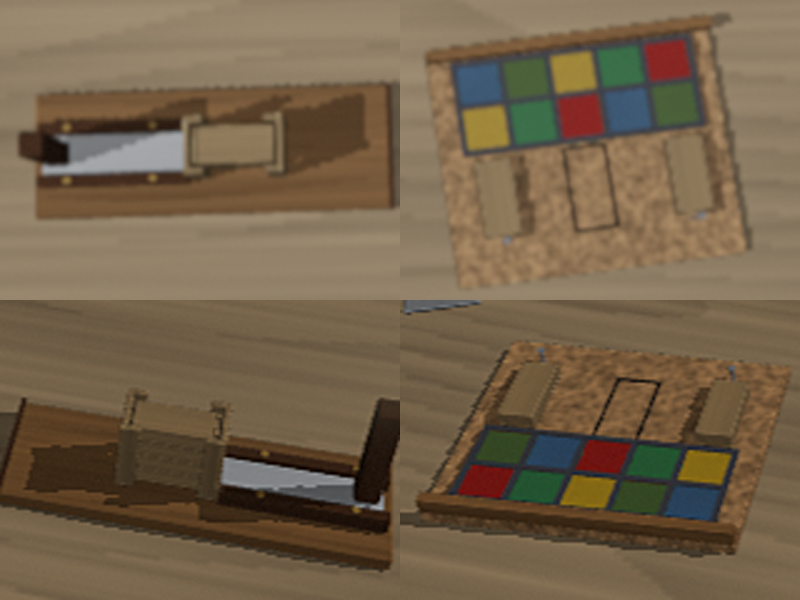

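Crops: in the top view the handle's top face is at about (182,258.4), the tower mouth centre at (263.6,257.6) and the outline centre at (456.4,244.8). In the scene view the handle top is at about (475,243), the tower mouth at (390,245) and the outline's far end at (194.4,232). Next I triangulate these.

```bash
cat > h.py <<'E'
import numpy as np, cv2
def ray(c,u,v):
    T=c["world_from_camera"]; d=T[:3,:3]@[(u-c["cx"])/c["fx"],(v-c["cy"])/c["fy"],1.]
    return T[:3,3],d
def plane(c,u,v,z):
    o,d=ray(c,u,v); return o+d*(z-o[2])/d[2]
def tri(c1,p1,c2,p2):
    (a,d),(b,e)=ray(c1,*p1),ray(c2,*p2)
    s,t=np.linalg.lstsq(np.c_[d,-e],b-a,rcond=None)[0]
    return (a+s*d+b+t*e)/2, np.linalg.norm(a+s*d-b-t*e)
E
python3 - <<'E'
from h import *
t=np.load("top0.npz");s=np.load("scene0.npz")
np.set_printoptions(precision=4,suppress=True)
for n,a,b in(("handle",(182,258.4),(475,243)),("tower",(263.6,257.6),(390,245.2)),("outline far",(459,261.4),(194.4,232))):
    print(n,*tri(t,a,s,b))
P=lambda x,y,z:plane(t,x,y,z)[:2]
print("handle@113",P(182,258.4,.113),"tower@72",P(263.6,257.6,.072))
A=lambda X,Y:(170+X/2.5,200+Y/2.5); B=lambda X,Y:(380+(X-400)/2.5,170+Y/2.5)
for p,q in(((38,94),(390,83)),((38,218),(392,208))):
    p,q=P(*A(*p),.012),P(*A(*q),.012);d=p-q;print("base",p,q,np.degrees(np.arctan2(d[1],d[0])))
o=[P(*B(*p),.009) for p in((564,148),(605,144),(618,226),(577,231))]
print("gap",np.mean(o,0)); 
for i,j in((3,0),(2,1)): d=o[j]-o[i];print(np.linalg.norm(d),np.degrees(np.arctan2(d[1],d[0])))
d=P(*B(712,22),.012)-P(*B(428,55),.012); print("rail",np.degrees(np.arctan2(d[1],d[0]))+90)
from scipy.ndimage import map_coordinates
for n,u,v in(("handle",182,258),("tower",263,257),("gap",456,245),("fix",421,247)):
    o,d=ray(t,u,v);print(n,o+d*t["range_z"][int(v),int(u)])
E
```

```text
handle [0.4882 0.341  0.1083] 0.00012283100151692296
tower [0.49   0.1931 0.0703] 0.003001944283225993
outline far [ 0.4794 -0.2074  0.0058] 0.0013934337379106132
handle@113 [0.4878 0.3398] tower@72 [0.4899 0.1914]
base [0.5411 0.3601] [0.5439 0.0674] 90.56391584064812
base [0.4383 0.3588] [0.4401 0.0682] 90.35055925113834
gap [ 0.514  -0.2037]
0.07014758811298373 5.73891678707026
0.06935447084174705 5.607256672378784
rail 5.51921240426509
handle [0.4886 0.3399 0.1126]
tower [0.4919 0.1934 0.0644]
gap [ 0.5138 -0.2032  0.0077]
fix [ 0.5098 -0.1275  0.0201]
```

```bash
cat >> h.py <<'E'
def quat(deg):  # tool down, tool x at deg in the world plane
    a=np.radians(deg)/2; return [np.cos(a),np.sin(a),0.,0.]
E
python3 - <<'E'
from h import *
from station import manip
hx,hy=.4885,.340
q=manip.get_obs()["qpos"]
for a in(90.45,-89.55): print(a,manip.solve_ik([hx,hy,.2],quat(a)),manip.solve_ik([.491,.113,.1],quat(a)))
for a in(5.6,185.6): print(a,manip.solve_ik([.514,-.2035,.1],quat(a)))
E
```

```text
90.45 [ 0.03160049  0.6266917  -0.97610663  1.72579223  0.57504649  1.10439894
 -1.11917252] [ 0.24524898  0.51462619 -0.66212734  2.02315629  0.45839743  0.75301684
 -0.68867371]
-89.55 [ 0.18342969  0.85549053 -1.32521768  1.71785573  0.86672268  1.28945115
  1.81114073] [ 0.6487034   0.93009217 -1.32868777  2.00294596  1.03479903  1.13195781
  1.99820806]
5.6 [ 0.40455079  0.48417576 -0.11047157  1.93556323  0.07738895  0.72585617
 -1.22429961]
185.6 [ 0.81128288  0.57908988 -0.63695246  1.90863909  0.46807396  0.80585573
  1.58864863]
```

```bash
python3 - <<'E'
from h import *
from station import manip
hx,hy=.4885,.340
def st(n):
    o=manip.get_obs();print(n,round(o["clock"],2),np.round(o["ee_pos"],4),np.round(o["wrist_force"],1),round(o["opening"],3),o["gripper_force"])
manip.movep([hx,hy,.20],quat(90.45)); st("above")
c=manip.camera("wrist"); cv2.imwrite("pics/wrist0.png",c["color"][:,:,::-1]); np.savez("wrist0.npz",**c)
c=manip.camera("top"); cv2.imwrite("pics/top1.png",c["color"][:,:,::-1])
print(c["world_from_camera"][:3,3])
E
```

```text
above 3.42 [0.4891 0.3392 0.1999] [-0.2 -0.9  0.3] 1.004 0.0
[0.39196702 0.08780423 1.07699301]
```

View pics/wrist0.png

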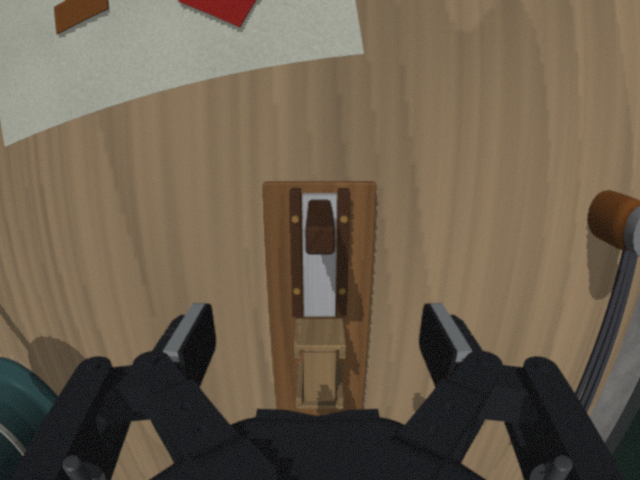

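The wrist view shows the handle post centred between the fingers, with its top face at about (320,237). I'll check that ray at 113 mm, then grip, push in and draw back.

```bash
cat >> h.py <<'E'
def fish(c,u,v,z):
    p=np.array([u-c["cx"],v-c["cy"]])/c["fx"]; r=np.linalg.norm(p)
    T=c["world_from_camera"]; d=T[:3,:3]@[*(p/r*np.sin(r)),np.cos(r)]
    o=T[:3,3]; return o+d*(z-o[2])/d[2]
def st(n):
    from station import manip
    o=manip.get_obs();print(n,round(o["clock"],2),np.round(o["ee_pos"],4),np.round(o["wrist_force"],1),round(o["opening"],3),np.round(o["gripper_force"],1))
E
python3 - <<'E'
from h import *
from station import manip
p=fish(np.load("wrist0.npz"),320,237,.113); print(p)
hx,hy=.4885,.340
if np.hypot(p[0]-hx,p[1]-hy)>.008: raise SystemExit
print(manip.movel([hx,hy,.079],feed=.12,f_stop=15)); st("down")
manip.gripper_close(50); st("grip")
x0,y0=manip.get_obs()["ee_pos"][:2]
u=np.array([np.cos(np.radians(90.45)),np.sin(np.radians(90.45))])
e=np.array([hx,hy])-.100*u
print(manip.movel([*e,.079],feed=.06,f_stop=15)); st("in")
c=manip.camera("top"); cv2.imwrite("pics/top2.png",c["color"][:,:,::-1]); np.savez("top2.npz",**c)
E
```

```text
[0.49150571 0.34337912 0.113     ]
False
down 4.68 [0.4889 0.3405 0.0798] [ 0.4 -0.2  0.3] 0.998 0.0
grip 5.29 [0.4909 0.34   0.0796] [5.3 0.4 0.2] 0.224 52.4
True
in 6.64 [0.4917 0.2527 0.0796] [ 2.2  2.3 -0.2] 0.225 52.5
```

```bash
python3 - <<'E'
from h import *
from station import manip
x,y,z=manip.get_obs()["ee_pos"]
print(manip.movel([x,y-.008,z],feed=.03,f_stop=25)); st("in2")
print(manip.movel([x-.001,y+.110,z],feed=.06,f_stop=18)); st("back")
manip.open(); st("open")
x,y,z=manip.get_obs()["ee_pos"]
manip.movel([x,y,.20],feed=.15); st("up")
c=manip.camera("top"); cv2.imwrite("pics/top3.png",c["color"][:,:,::-1]); np.savez("top3.npz",**c)
s=manip.camera("scene"); np.savez("scene3.npz",**s)
a=c["color"][200:320,170:330,::-1];b=s["color"][190:310,320:480,::-1]
cv2.imwrite("pics/c3.png",np.hstack([cv2.resize(i,(400,300),interpolation=2) for i in(a,b)]))
E
```

```text
True
in2 6.94 [0.4918 0.2528 0.0796] [ 1.8  3.2 -0.7] 0.222 52.3
True
back 8.36 [0.491  0.3457 0.0795] [-0.1 -1.3  7. ] 0.227 53.4
open 9.01 [0.4912 0.3446 0.079 ] [-0.4  0.4 -0.1] 0.998 0.0
up 9.97 [0.4909 0.344  0.1991] [ 0.8 -0.7  0.2] 0.999 0.0
```

View pics/c3.png

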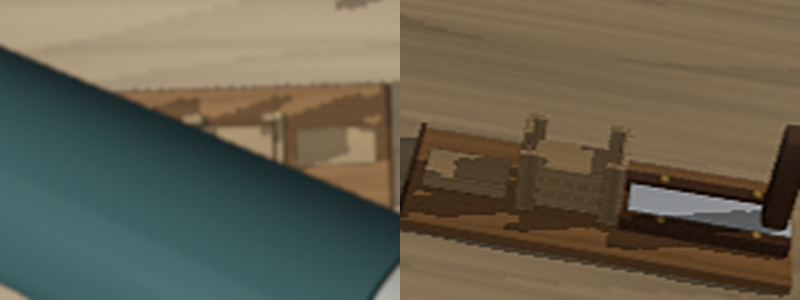

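The slide travelled 92.9 mm from stop to stop. The scene crop shows the fed-out block on the open end, at about (466,170) in the crop, and the stack sits lower in the tower. Now I look from above the block.

```bash
python3 - <<'E'
from h import *
from station import manip
manip.movep([.492,.114,.15],quat(90.45)); st("above")
c=manip.camera("wrist"); np.savez("wrist4.npz",**c); cv2.imwrite("pics/wrist4.png",c["color"][:,:,::-1])
manip.camera
E
```

```text
above 11.0 [0.4923 0.1155 0.1505] [-0.4 -0.1  1.3] 0.999 0.0
```

View pics/wrist4.png

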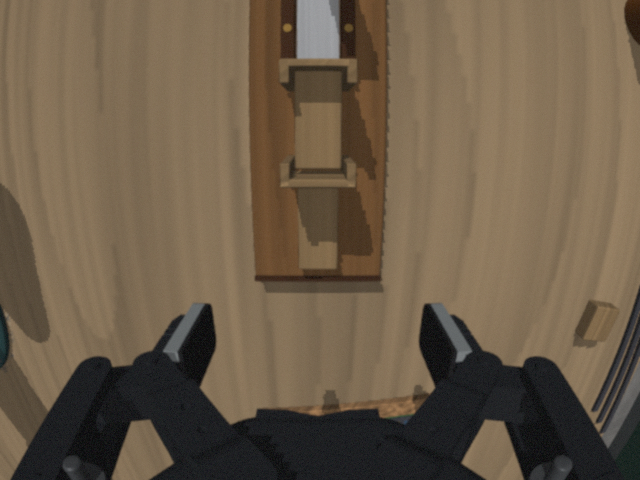

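The wrist view shows the block at columns 299–338, its outer end at row 268 and the tower's near edge at row 187. I'll cast these rays and check the height against the scene view.

```bash
python3 - <<'E'
from h import *
c=np.load("wrist4.npz"); s=np.load("scene3.npz"); t=np.load("top3.npz")
for p in((318.5,268),(319.5,225)): print(fish(c,*p,.026))
# height: block's outer-end top corners, top view and scene view (crop scale 2.5)
T=lambda X,Y:(170+X/2.5,200+Y/2.5); S=lambda X,Y:(320+(X-400)/2.5,190+Y/2.5)
print(tri(t,T(377,126),s,S(428,149)))
for u,v in((318,240),(318,215)):
    r=np.hypot(u-c["cx"],v-c["cy"])/c["fx"]; print("range", c["range_z"][v,u], (c["world_from_camera"][2,3]-c["range_z"][v,u]))
E
```

```text
[0.49436389 0.08271354 0.026     ]
[0.49478306 0.11745148 0.026     ]
(array([0.50385725, 0.08296454, 0.04649633]), np.float64(0.007445330912685071))
range 0.28059638 0.013528201723772504
range 0.27488017 0.019244406367022016
```

```bash
python3 - <<'E'
from h import *
from station import manip
s=np.load("scene3.npz"); t=np.load("top3.npz")
print(tri(t,(170+377/2.5,200+126/2.5),s,(320+24/2.5,190+182/2.5)))
manip.movel([.493,.1145,.05],feed=.12); st("near")
print(manip.movel([.493,.1145,.014],feed=.04,f_stop=8)); st("down")
manip.gripper_close(40); st("grip")
x,y,z=manip.get_obs()["ee_pos"]
manip.movel([x,y,.13],feed=.1); st("lift")
c=manip.camera("wrist"); np.savez("wrist5.npz",**c)
manip.movep([.514,-.2035,.13],quat(5.6)); st("above gap")
c=manip.camera("wrist"); np.savez("wrist6.npz",**c); cv2.imwrite("pics/wrist6.png",c["color"][:,:,::-1])
E
```

```text
(array([0.50747161, 0.08223542, 0.01397581]), np.float64(0.006515876612299525))
near 12.03 [0.4934 0.1149 0.0505] [-0.1  0.1 -0.4] 0.999 0.0
False
down 13.08 [0.4932 0.1146 0.0142] [0.1 0.3 0.4] 1.005 0.0
grip 13.64 [0.4933 0.1146 0.0143] [-0.3 -0.3  3.6] 0.34 40.6
lift 14.95 [0.4929 0.1145 0.1294] [-0.6  0.1  0.4] 0.338 40.1
above gap 16.22 [ 0.5144 -0.2015  0.13  ] [0.6 0.1 0.4] 0.34 40.2
```

View pics/wrist6.png

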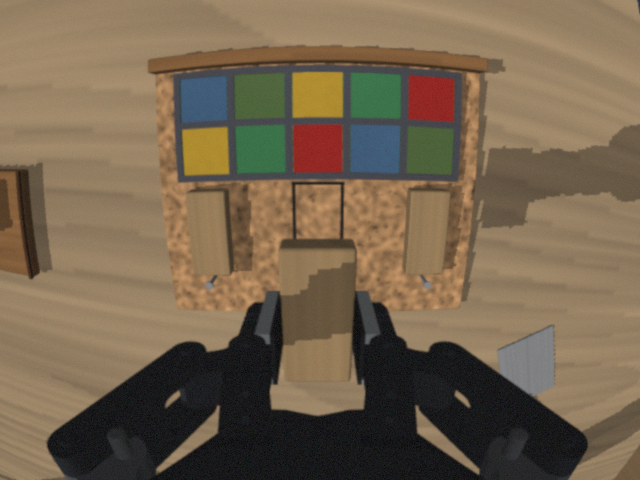

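The held block is straight between the pads: top-face front edge about row 250, rear end about row 381, columns 281–355. The outline shows ahead with its front end at (318,184), columns 294–343, and the panel's edge is at row 181.

```bash
python3 - <<'E'
from h import *
c=np.load("wrist6.npz"); e=np.array([.5144,-.2015]); a=np.radians(5.6)
R=np.array([[np.cos(a),np.sin(a)],[-np.sin(a),np.cos(a)]])
print("cam",c["world_from_camera"][:3,3])
for n,p,z in(("outl front",(318.3,184),.009),("panel edge",(318,181),.016),("blk front top",(318,250),.1418),("blk front bot",(317.5,240),.1278),("blk rear",(317.5,381),.1418),("fixL front",(208,190),.023),("fixR front",(429,191),.023)):
    w=fish(c,*p,z)[:2]; print(n,w,"rel tcp in gap axes",R@(w-e),"rel gap est",R@(w-[.514,-.2037]))
E
```

```text
cam [ 0.59254429 -0.19467282  0.27351482]
outl front [ 0.548995   -0.19953796] rel tcp in gap axes [ 0.03462135 -0.0014232 ] rel gap est [0.03523412 0.00072726]
panel edge [ 0.55224836 -0.19898529] rel tcp in gap axes [ 0.03791312 -0.00119064] rel gap est [0.03852589 0.00095983]
blk front top [ 0.5459432  -0.19951599] rel tcp in gap axes [ 0.03158627 -0.00110353] rel gap est [0.03219904 0.00104693]
blk front bot [ 0.5453228  -0.19938331] rel tcp in gap axes [ 0.03098177 -0.00091095] rel gap est [0.03159454 0.00123951]
blk rear [ 0.48344612 -0.20565833] rel tcp in gap axes [-0.03121193 -0.00111791] rel gap est [-0.03059916  0.00103255]
fixL front [ 0.54033983 -0.12245155] rel tcp in gap axes [0.03352981 0.0761399 ] rel gap est [0.03414258 0.07829037]
fixR front [ 0.55532055 -0.27724176] rel tcp in gap axes [ 0.03333415 -0.07937342] rel gap est [ 0.03394692 -0.07722296]
```

The gap estimate agrees to about 1 mm and the block is centred on the TCP, so I place it now.

```bash
python3 - <<'E'
from h import *
from station import manip
manip.movel([.514,-.2035,.04],feed=.1); st("near")
print(manip.movel([.514,-.2035,.0108],feed=.02,f_stop=6)); st("down")
manip.open(); st("open")
x,y,z=manip.get_obs()["ee_pos"]
manip.movel([x,y,.15],feed=.1); manip.hold(.3); st("up")
w=manip.camera("wrist"); np.savez("wrist7.npz",**w)
manip.movep([.45,-.45,.25],quat(5.6)); st("away")
t=manip.camera("top"); s=manip.camera("scene"); np.savez("top7.npz",**t); np.savez("scene7.npz",**s)
C=lambda c,x,y:cv2.resize(np.ascontiguousarray(c["color"][y:y+120,x:x+160,::-1]),(400,300),interpolation=2)
W=cv2.resize(w["color"][:,:,::-1],(400,300))
cv2.imwrite("pics/c7.png",np.vstack([np.hstack([C(t,170,200),C(t,380,170)]),np.hstack([C(s,325,190),W])]))
E
```

```text
near 17.32 [ 0.5146 -0.2036  0.0406] [ 0.2 -0.5 -0.9] 0.338 40.1
True
down 18.68 [ 0.514  -0.2035  0.0113] [ 0.1 -0.7  5.3] 0.34 40.7
open 19.27 [ 0.5131 -0.2032  0.0104] [ 0.3 -1.   0.6] 1.001 0.0
up 21.12 [ 0.513  -0.2031  0.1498] [ 0.7  0.2 -0.4] 1.0 0.0
away 22.23 [ 0.4508 -0.4479  0.2495] [ 0.1 -0.1  0.7] 0.992 0.0
```

View pics/c7.png

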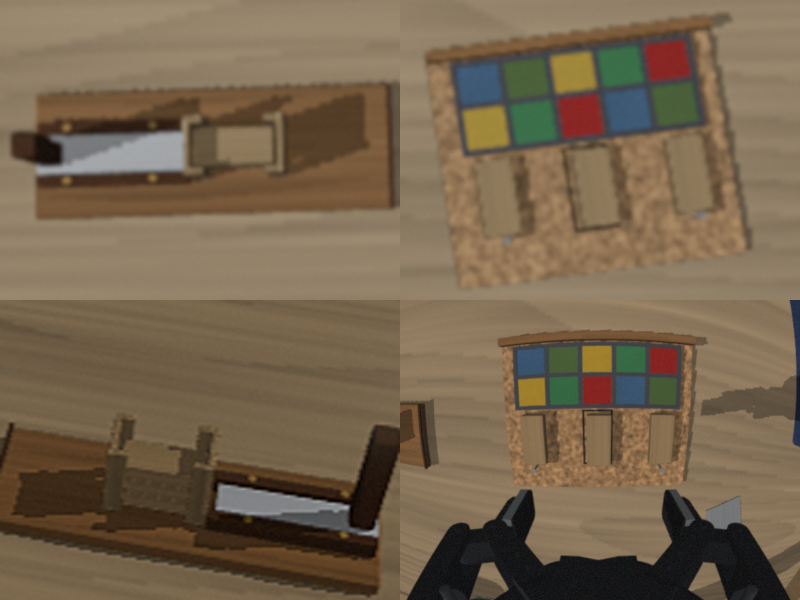

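The block lies flat inside the outline, at about (595,187) in the crop and parallel to the fixed blocks. The slide is at its back stop and the stack sits lower in the tower, so I hand it in.

```bash
python3 -c "
from station import manip
print(manip.close_job())"
```

```text
the job is handed in; nothing more can be done
None
```

The job is handed in at about 22 s of robot time: the slide went fully in and fully back (92.9 mm), the stack has dropped, and the fed-out block lies flat and released in the outline, within about 2 mm of its centre by my measurements; no verdict was returned.

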